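Put the key away in the key cabinet

TASK

The brown bottle stands in the way of the red key: first slide it along the grey board, without lifting it or tipping it, from its yellow ring into the empty yellow ring, and let go. Then draw the red key up out of its stand and hang it by its eye on the free hook inside the blue-framed key cabinet, going in through the opening in the top without touching the cabinet or the green key's hook. Leave the other things on the desk where they are.

Things in the scene. Friction and masses are not known exactly. Their poses are not given: they have to be found in the camera images.
- board: Fixed grey board on the desk, 100 (x) x 280 (y) x 36 mm; origin under its centre on the desk (z = 0), z up. Two flat yellow rings (30 mm inner radius) are printed on its centre line, at y = +65 mm (start) and y = -77 mm (target); the black key stand is at y = +115 mm. Place and yaw (within 0.4 rad) vary; it may be left or right of the cabinet.
- key_stand (a point): Top centre of the black key stand, 64 mm above the desk: a block 44 (board's x) x 31 (board's y) mm and 28 mm high, with an upright slot 17 (x) x 11 (y) mm through it down to the board.
- target_ring (a point): Centre of the empty yellow ring on the board's top face (36 mm above the desk), 142 mm from the start ring towards the board's -y; the brown bottle must go here.
- amber: Loose brown bottle with a yellow cap, about 0.09 kg, standing on the board in the start ring, its axis about 50 mm from the key's; origin at the centre of its underside, z up. Round body 37 mm in diameter up to 60 mm, then a shoulder, cap 23 mm in diameter from 70 to 84 mm. It is gripped from above round the body and slides easily on the smooth board (friction about 0.2).
- key: Loose rigid red key tag, 0.06 kg, 108 mm high, upright in the stand with its underside on the board; origin at the centre of its underside, z up, x along its thickness (in the stand along the board's y, with 0.15 rad of play), y along its width; a half turn about z makes no difference. Brass blade 8 (x) x 14 (y) mm up to 30 mm, red tag 12 (x) x 32 (y) mm from 30 to 82 mm.
- key_tab (a point): Middle of the red key's grip tab, to be held from above: 12 (x) x 22 (y) mm, from 82 to 108 mm above the key's underside; this point is 95 mm up.
- key_eye (a point): On the red key, the middle of the upper edge of its eye, 74 mm above the key's underside. The eye goes right through the tag along the key's x; it is 20 mm wide (y) and 30 mm high (44 to 74 mm above the underside). This edge rests on the hook when the key hangs.
- cabinet: Fixed grey key cabinet, 210 (x) x 200 (y) x 178 mm high, with a 10 mm thick blue frame round the opening in its top; origin under its centre on the desk, z up. The opening, centred, is 170 (x) x 160 (y) mm; floor 36 mm above the desk. Two hooks reach from the back wall (+x) towards -x, one free, one taken by a fixed green key. Place and yaw (within 0.4 rad) vary.
- free_hook: Free hook fixed in the cabinet: level brass rod, 6 mm in diameter. Origin on its axis where the key should hang; x along the rod to the back wall (87 mm away), z up. 18 mm to -x its end turns up 10 mm. It lies 12 mm behind the cabinet's centre, 40 mm to one side (which varies), 128 to 140 mm above the desk. The eye goes over the turned-up end from the -x side, then down.
- hook_tip (a point): The very top of the free hook's turned-up end, 18 mm to -x of the hook's origin and 13 mm above it. With the eye's upper edge 20 mm above the hook's origin the eye passes this end with 7 mm to spare above and below; hung, that edge is 3 mm above the origin.
- taken_hook: The other hook, of the same shape, about 80 mm sideways of the free one, with a fixed green key hanging at its origin (12 mm thick in x, 32 mm wide in y, up to 37 mm above the origin). Not to be touched.
- spray: Bystander: white and green spray bottle, 43 mm in diameter, 129 mm high; origin at the centre of its underside.
- red_cup: Bystander: specimen cup with a red lid, 66 mm in diameter, 75 mm high; origin at the centre of its underside.
- white_cup: Bystander: specimen cup with a white lid, 66 mm in diameter, 75 mm high; origin at the centre of its underside.
- label_roll: Bystander: white roll of labels, 80 mm in diameter, 50 mm high; origin at the centre of its underside.
Things that resemble listed ones, but are neither listed nor needed, are in the scene too. There is more than one size of the amber; the one meant has the size given above.

How it is judged:
By the outcome, as a careful person would: the job done as asked, in the order asked, and still so for the second after the job is handed in, with the robot touching nothing.
It also fails if it takes over 64 s, if anything falls off the work surface, if the arm or the gripper's body presses on something with over 40 N, if the wrist force passes 120 N, or if a joint passes its speed limit or range.

ROBOT

A 6-joint arm with a two-finger parallel gripper is mounted at the origin on the work surface; the furniture and walls round the work are solid. World frame = base frame: x ahead of the robot, y to its left, z up, the work surface at z = 0. Lengths are in m, angles in rad, forces in N, time in s.
With the tool pointing down it reaches from about 0.375 to 0.9 m from the base axis. Payload 3.1 kg.
Tool frame: the origin (TCP) lies at the very end of the fingers, on their centre line; the grasp point (between the pads) lies 19 mm behind it; x points along the fingers, z is the direction in which the jaws open and shut, and the axes are right-handed (so a half turn about x gives the same grasp; the last joint's range is limited). The gripper opens to 85 mm and grips with 20 to 120 N. Pads are 22 mm wide; open, the fingers measure 114 mm over their backs; the gripper's body (76 mm by 85 mm) begins 54 mm behind the grasp point. The pads swing forward as they close: fully open they stand 13 mm farther back than shut.
Start: joints at [-1.472, 0.527, 1.433, -0, 1.181, -0.178], TCP at [0.171, -0.601, 0.231] pointing down, gripper open.
Joint ranges: [-3.08, 3.08], [-0.75, 2.2], [0.22, 2.44], [-1.43, 4.57], [0, 2.65], [-2.85, 2.85]. Speed limits (rad/s): [2.79, 2.79, 3.14, 3.14, 3.14, 3.14].

INTERFACE

Orientations are given as a unit quaternion [x, y, z, w].
In Python, from station import manip, viewer, job gives the robot as it stands.
- The arm moves only by the tool move_arm, never from a script. Its argument "deltas" is one flat list of numbers, 7 for each row, row after row: the finger opening in mm, from 0 to 85.4, then the shift along the tool's x, y, z in mm, then the turn, a rotation vector about the tool's x, y, z in degrees. In form: [jaw, tx, ty, tz, rx, ry, rz, jaw, tx, ty, tz, rx, ry, rz, ...]. A call has 1 to 10 rows; each row shifts and turns the commanded pose from where the row before left it, along the tool's axes as they then stand; what a row does not reach is not made up. A row lasts 1/10 s, in which the tool goes at most 50 mm and 8.59 degrees, less where a joint would pass 70% of its speed; a pose out of reach is approached as far as the arm can. A call is refused whole if a number of a shift passes 50 or a number of a turn 8.59, either way. A call with a gripper value outside its range is refused whole. The fingers move at their own pace and stop on an object; "force" is the grip in N (left out, the last holds). Time passes only in rows, so rows that do not move let the fingers close. It gives the time, the measured TCP pose, the force and the opening at its end, in the units of the state.
- manip.sense(): the state, without advancing time (a new reading comes with each control period).
- viewer.snapshot(name): name is "scene" or "top" or "wrist"; returns a dict with "image" (480x640x3 uint8, red, green, blue), "depth" (480x640 float32, m along the optical axis (not along the pixel's ray), 0 where there is no reading), "fovy" (degrees; the focal length in pixels is half the picture's height over the tangent of half this angle, whatever the lens; pixels are square), "cx", "cy" (the principal point, pixels), "R" (3x3) and "t" (3): a world point X has camera coordinates R X + t. Camera axes: x right, y down, z forward; pixel columns grow to the right and rows downward; lengths in m; the calibration is good to about 2 mm. A picture is of the moment at which its call begins.
- job.sign_off(): hands the job in, once; it reports no verdict.
The state is a dict: "t": time; "q": joint angles; "qd": joint speeds; "tau": joint torques, N m; "tcp_pos": TCP position; "tool_rot": TCP orientation; "force": force on the tool from outside, world axes, zero at the start; "ft_torque": the same for the moment, N m; "finger_gap": opening from 0.0 (shut) to 1.0 (fully open).
Only numpy, scipy, OpenCV 4.12 (cv2) and the standard library are available. Lean on these libraries where they do the work, as an engineer would, in place of code of your own. Each camera call takes 0.05 s, during which the arm holds its last target.

## Working session

There is one attempt and no reset: what is moved stays moved. The work goes in short steps, Python scripts to look and compute and a tool call to move; the robot and the scene stay as the last step left them, time stands still between calls to the robot, and variables do not carry over. Pictures are saved under pics/ and viewed, and the job is handed in when it is done.

Besides the shell and the picture viewer there is one more tool, called after "Emit:" by a JSON object that holds its "name" and its "arguments", one argument or row to a line. move_arm: Moves the arm, as the interface text tells. Its arguments: {"type":"object","properties":{"deltas":{"type":"array"},"force":{"type":"number"}},"required":["deltas"]}

```bash
ls -la; mkdir -p pics
cat > h.py <<'E'
import numpy as np,cv2,pickle
from station import manip,viewer,job
def snap(name,save):
    s=viewer.snapshot(name); pickle.dump(s,open(f'pics/{save}.pkl','wb'))
    cv2.imwrite(f'pics/{save}.png',s['image'][:,:,::-1]); return s
def cloud(s):
    H,W=s['depth'].shape; f=H/2/np.tan(np.radians(s['fovy'])/2)
    v,u=np.mgrid[:H,:W]; d=s['depth'].astype(float)
    c=np.stack([(u-s['cx'])/f*d,(v-s['cy'])/f*d,d],-1)
    P=(c-np.array(s['t']))@np.array(s['R']); P[d==0]=np.nan
    return P
def proj(s,X):
    f=240/np.tan(np.radians(s['fovy'])/2); c=np.array(s['R'])@np.array(X)+s['t']
    return c[0]/c[2]*f+s['cx'],c[1]/c[2]*f+s['cy']
E
python3 - <<'E'
from h import *
for n in ['scene','top','wrist']:
    s=snap(n,n+'0'); print(n,s['fovy'],s['cx'],s['cy'],-np.array(s['R']).T@s['t'])
print(manip.sense())
E
```

```text
total 12
drwxr-xr-x  3 agent agent 4096 Dec  6 04:17 .
drwxr-xr-x 23 root  root  4096 Dec  6 04:17 ..
drwxr-xr-x  2 agent agent 4096 Dec  6 04:17 pics
scene 50.224116502325046 320.02755123495365 232.56073017220749 [-0.1213222   0.52881925  0.69742905]
top 47.13153907083734 314.0668344986006 244.14460538918237 [ 0.39540239 -0.02462414  1.52166782]
wrist 61.080272200904595 322.799126703532 246.21913653893358 [ 0.23873178 -0.58187902  0.37325433]
{'t': 0.15, 'q': array([-1.47149861e+00,  5.28254117e-01,  1.43362262e+00,  1.57871188e-05,
        1.18142475e+00, -1.78456031e-01]), 'qd': array([-0.00175516, -0.00100466, -0.00475821,  0.00077878, -0.00066101,
       -0.00037619]), 'tau': array([ 2.75531329e-04, -4.42745054e+01, -1.78275669e+01, -2.40675927e-04,
        5.58941232e-03, -2.50692757e-06]), 'tcp_pos': array([ 0.17137503, -0.60046134,  0.23055286]), 'tool_rot': array([ 0.42641942,  0.56480619, -0.42552486,  0.56399383]), 'force': array([-1.27414925, -0.13426961,  0.65695104]), 'ft_torque': array([-0.02209484,  0.01277373,  0.04211606]), 'finger_gap': 0.9999995283334047}
```

View pics/scene0.png

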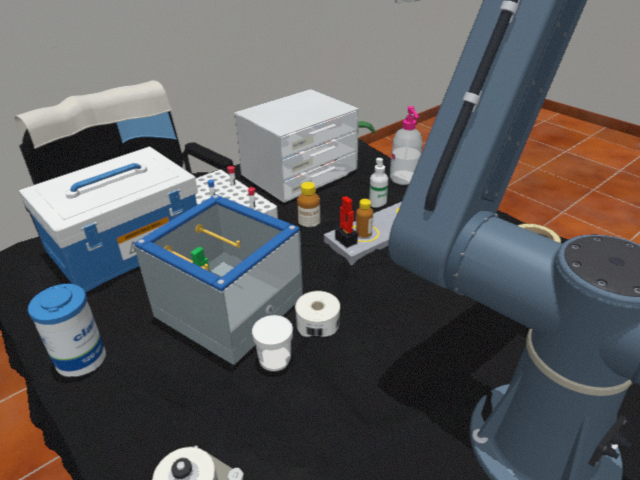

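View pics/top0.png

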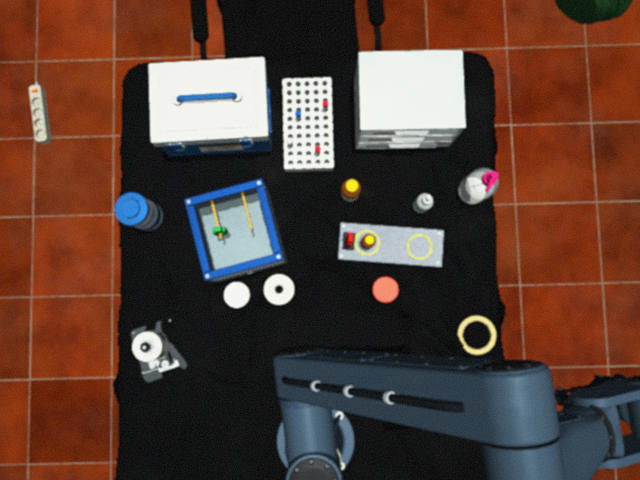

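View pics/wrist0.png

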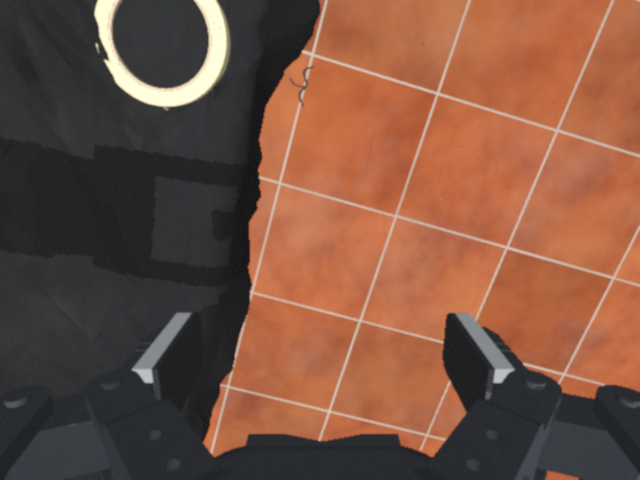

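The top view shows the board centred at about (391,244), with the bottle in its start ring at (368,241), the key in its stand at (348,240) and the empty ring at (420,246). There are two brown bottles. The one at (351,189) is off the board and larger. The one at (368,241) stands on the board in the start ring, so it fits the description. In the cabinet, the green key is on the left hook (220,230) and the free hook is on the right (249,215). Next I'll take enlarged crops and measurements.

Run:
```python
from h import *
s=pickle.load(open('pics/top0.pkl','rb')); im=s['image'][:,:,::-1]
a=cv2.resize(im[170:290,320:460],None,fx=4,fy=4,interpolation=2)
b=cv2.resize(im[170:290,180:300],None,fx=4,fy=4,interpolation=2)
cv2.imwrite('pics/c1.png',a);cv2.imwrite('pics/c2.png',b)
P=cloud(s)
for n,(u,v) in dict(board=(395,240),tr=(420,246),cap=(368,240),bigcap=(351,187),tab=(348,239),spray=(424,197),white=(236,294),red=(386,289),roll=(270,292),hook=(248,205),floor=(260,250),frame=(200,262),desk=(320,260)).items():
    print(n,P[v,u].round(4))
# board top mask
Z=P[...,2]
m=((Z>0.026)&(Z<0.046)&(P[...,0]>0.4)&(P[...,0]<0.75)&(P[...,1]<-0.05)&(P[...,1]>-0.5)).astype(np.uint8)
m[:, :330]=0;m[:,450:]=0;m[:215]=0;m[275:]=0
print(m.sum()); r=cv2.minAreaRect(P[...,:2][m>0].astype(np.float32)); print(r)
c=((Z>0.16)&(Z<0.195)).astype(np.uint8); c[:, :175]=0;c[:,300:]=0;c[:170]=0;c[290:]=0
r=cv2.minAreaRect(P[...,:2][c>0].astype(np.float32)); print('cab',r,np.nanmedian(Z[c>0]))
```

```text
board [ 0.5306 -0.2289  0.037 ]
tr [ 0.5128 -0.2959  0.0359]
cap [ 0.5252 -0.149   0.1156]
bigcap [ 0.6639 -0.1095  0.1157]
tab [ 0.5279 -0.0972  0.1273]
spray [ 0.6345 -0.2986  0.1061]
white [0.3954 0.1974 0.0776]
red [ 0.3991 -0.1957  0.0729]
roll [0.3985 0.1106 0.0514]
hook [0.637  0.1685 0.0338]
floor [0.5127 0.1374 0.0348]
frame [0.4756 0.2697 0.1769]
desk [ 0.4827 -0.0247  0.0158]
3602
((0.5013459324836731, -0.20617175102233887), (0.30349060893058777, 0.15277214348316193), 80.96843719482422)
cab ((0.5551034212112427, 0.186488077044487), (0.21069709956645966, 0.2001177817583084), 13.707986831665039) 0.17739260180821775
```

View pics/c1.png

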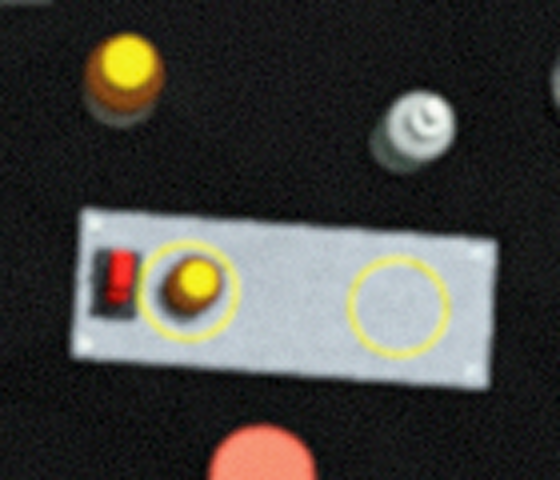

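View pics/c2.png

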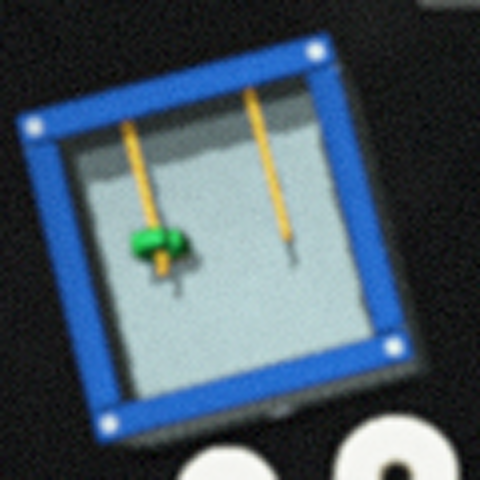

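```bash
cat >> h.py <<'E'
from scipy.spatial.transform import Rotation as Ro
def ray(s,u,v,z):
    f=240/np.tan(np.radians(s['fovy'])/2); R=np.array(s['R']); C=-R.T@np.array(s['t'])
    d=R.T@np.array([(u-s['cx'])/f,(v-s['cy'])/f,1.]); return C+d*(z-C[2])/d[2]
def st():
    q=manip.sense(); R=Ro.from_quat(q['tool_rot']).as_matrix()
    print('t',round(q['t'],2),'tcp',(q['tcp_pos']*1000).round(1),'q',q['q'].round(2),'gap',round(q['finger_gap'],3),'F',q['force'].round(1))
    print('tool x',R[:,0].round(3),'y',R[:,1].round(3),'z',R[:,2].round(3)); return q,R
def plan(pos,xjaw,n=None,q=None):
    """tool deltas to reach pos (m) with tool pointing down, jaw axis angle xjaw (rad, world); prints mm in tool axes and rotvec"""
    q=manip.sense(); R=Ro.from_quat(q['tool_rot']).as_matrix()
    d=(np.array(pos)-q['tcp_pos'])*1000
    z=np.array([np.cos(xjaw),np.sin(xjaw),0]); x=np.array([0,0,-1.]); T=np.stack([x,np.cross(z,x),z],1)
    print('shift in tool now',(R.T@d).round(1),'in target-axes',(T.T@d).round(1),'rotvec',np.degrees(Ro.from_matrix(R.T@T).as_rotvec()).round(2))
E
python3 - <<'E'
from h import *
st()
s=pickle.load(open('pics/top0.pkl','rb'))
c=[(82,208),(497,239),(489,389),(72,358)]
W=np.array([ray(s,320+u/4-.375,170+v/4-.375,.036)[:2] for u,v in c]); print(W.round(4))
print('sizes',[np.linalg.norm(W[i]-W[(i+1)%4]).round(4) for i in range(4)])
cen=W.mean(0); yv=(W[0]+W[3]-W[1]-W[2]); yv/=np.linalg.norm(yv); xv=np.array([yv[1],-yv[0]])
print('cen',cen,'yaw',np.arctan2(xv[1],xv[0]))
for n,y in dict(start=.065,target=-.077,stand=.115).items(): print(n,(cen+yv*y).round(4))
for n,(u,v,z) in dict(ring1=(188,290,.036),ring2=(399,306,.036),cap=(200,280,.12),tab=(121,271,.144),cornerTL=(0,0,0)).items(): print(n,ray(s,320+u/4-.375,170+v/4-.375,z).round(4))
E
```

```text
t 0.15 tcp [ 171.4 -600.5  230.6] q [-1.47  0.53  1.43  0.    1.18 -0.18] gap 1.0 F [-1.3 -0.1  0.7]
tool x [-0.     0.002 -1.   ] y [0.962 0.274 0.   ] z [ 0.274 -0.962 -0.002]
[[ 0.5846 -0.082 ]
 [ 0.5563 -0.3622]
 [ 0.4549 -0.3523]
 [ 0.4827 -0.0724]]
sizes [np.float64(0.2817), np.float64(0.1019), np.float64(0.2814), np.float64(0.1023)]
cen [ 0.51963378 -0.21721439] yaw -0.09969989179881823
start [ 0.5261 -0.1525]
target [ 0.512  -0.2938]
stand [ 0.5311 -0.1028]
ring1 [ 0.5269 -0.1521  0.036 ]
ring2 [ 0.5125 -0.2942  0.036 ]
cap [ 0.5257 -0.1528  0.12  ]
tab [ 0.5303 -0.1012  0.144 ]
cornerTL [ 0.7377 -0.0299  0.    ]
```

```bash
cat >> h.py <<'E'
def rows(jaw,ways,q=None,start=None):
    """ways: list of (pos, jawangle, n). prints rounded rows"""
    if start is None:
        q=manip.sense(); R=Ro.from_quat(q['tool_rot']).as_matrix(); p=np.array(q['tcp_pos'])
    for pos,a,n in ways:
        pos=np.array(pos); 
        z=np.array([np.cos(a),np.sin(a),0]); x=np.array([0,0,-1.]); T=np.stack([x,np.cross(z,x),z],1)
        for k in range(n,0,-1):
            rv=(np.degrees(Ro.from_matrix(R.T@T).as_rotvec())/k).round(1)
            sh=(R.T@(pos-p)*1000/k).round(1)
            print('%g,'%jaw,', '.join('%g'%(v+0) for v in [*sh,*rv])+',')
            p=p+R@(sh/1000); R=R@Ro.from_rotvec(np.radians(rv)).as_matrix()
E
python3 - <<'E'
from h import *
yb=-.0997
rows(85,[((.45,-.26,.235),yb,10),((.5,-.1835,.235),yb,2)])
E
```

```text
85, -0.4, 36.1, -25.1, -6.8, 0, 0,
85, -0.4, 38.9, -20.6, -6.8, 0, 0,
85, -0.4, 41, -15.9, -6.8, 0, 0,
85, -0.4, 42.6, -10.9, -6.9, 0, 0,
85, -0.4, 43.6, -5.7, -6.8, 0, 0,
85, -0.4, 44, -0.6, -6.9, 0, 0,
85, -0.4, 43.8, 4.7, -6.8, 0, 0,
85, -0.4, 42.9, 9.9, -6.9, 0, 0,
85, -0.4, 41.3, 15, -6.8, 0, 0,
85, -0.3, 39.3, 19.8, -6.9, 0, -0.1,
85, 0, 40.6, 21.1, 0, 0, 0,
85, 0, 40.5, 21.1, 0, 0, 0,
```

Emit:
{"name": "move_arm", "arguments": {
  "deltas": [85,-0.4,36,-25,-6.8,0,0,85,-0.4,39,-20.6,-6.8,0,0,85,-0.4,41,-16,-6.8,0,0,85,-0.4,42.6,-11,-6.9,0,0,85,-0.4,43.6,-5.7,-6.8,0,0,85,-0.4,44,-0.6,-6.9,0,0,85,-0.4,43.8,4.7,-6.8,0,0,85,-0.4,43,10,-6.9,0,0,85,-0.4,41.3,15,-6.8,0,0,85,-0.3,39.3,20,-6.9,0,0]
}}

```text
t: 1.15
tcp_pos: [0.4511, -0.2588, 0.2352]
tool_rot: [0.033, 0.706, -0.033, 0.706]
force: [0.6, -0.9, -0.9]
finger_gap: 0.995
```

Emit:
{"name": "move_arm", "arguments": {
  "deltas": [85,0,0,0,0,0,0,85,0,0,0,0,0,0]
}}

```text
t: 1.35
tcp_pos: [0.4506, -0.2595, 0.2351]
tool_rot: [0.034, 0.706, -0.034, 0.706]
force: [-1.2, -0.1, -0.2]
finger_gap: 0.997
```

Run:
```python
from h import *
st()
s=snap('wrist','w1'); print(-np.array(s['R']).T@s['t']); print(np.array(s['R']).round(2))
```

```text
t 1.35 tcp [ 450.6 -259.5  235.1] q [-0.74  0.38  1.69 -0.    1.07 -0.64] gap 0.997 F [-1.2 -0.1 -0.2]
tool x [-0.001 -0.    -1.   ] y [ 0.097  0.995 -0.   ] z [ 0.995 -0.097 -0.001]
[ 0.45717178 -0.18994629  0.377838  ]
[[ 1.   -0.1   0.  ]
 [-0.09 -0.96  0.28]
 [-0.03 -0.28 -0.96]]
```

View pics/w1.png

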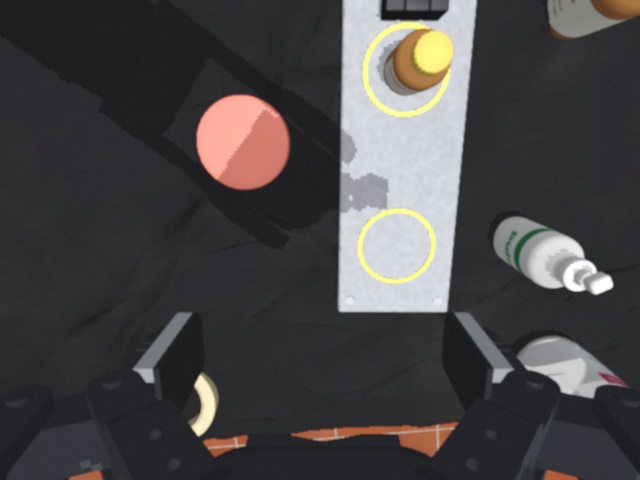

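The wrist view shows the start ring centred at about (406,69) with the small brown bottle in it, and the empty ring at about (397,246). Now I'll cross-check the board pose.

Run:
```python
from h import *
s=pickle.load(open('pics/w1.pkl','rb'))
for n,(u,v,z) in dict(ring1=(406,69,.036),ring2=(397,246,.036),cap=(433,52,.12)).items(): print(n,ray(s,u,v,z).round(4))
im=s['image']; hsv=cv2.cvtColor(im,cv2.COLOR_RGB2HSV); P=cloud(s)
m=(hsv[...,0]>24)&(hsv[...,0]<34)&(hsv[...,1]>120)&(hsv[...,2]>100)
for nm,sl in dict(r1=(0,140),r2=(190,300)).items():
    mm=m.copy(); mm[:sl[0]]=0; mm[sl[1]:]=0; mm[:,:340]=0; mm[:,480:]=0; mm&=(P[...,2]<.05)
    v,u=np.nonzero(mm); X=np.array([ray(s,a,b,.036)[:2] for a,b in zip(u,v)])
    A=np.c_[2*X,np.ones(len(X))]; c=np.linalg.lstsq(A,(X**2).sum(1),rcond=None)[0]; print(nm,c[:2].round(4),np.sqrt(c[2]+c[:2]@c[:2]),len(X))
cap=m&(P[...,2]>.112); print('cap',np.median(P[cap],0), P[cap].min(0),P[cap].max(0),cap.sum())
yb=-.0997
rows(85,[((.526,-.1525,.2),yb,3),((.526,-.1525,.074),yb,5)])
```

```text
ring1 [ 0.5261 -0.1515  0.036 ]
ring2 [ 0.5124 -0.2939  0.036 ]
cap [ 0.5251 -0.1533  0.12  ]
r1 [ 0.5384 -0.1461] 0.022488875095569936 22
r2 [ 0.5117 -0.2944] 0.031524179157704835 75
cap [ 0.52472916 -0.15326086  0.11913981] [ 0.51414626 -0.16423557  0.11547509] [ 0.53610296 -0.1418384   0.12170722] 1023
85, 11.7, 38.3, 21.6, 0, 0, 0,
85, 11.6, 38.3, 21.6, 0, 0, 0,
85, 11.7, 38.3, 21.6, 0, 0, 0,
85, 25.2, 0, 0, 0, 0, 0,
85, 25.2, 0, 0, 0, 0, 0,
85, 25.2, 0, 0, 0, 0, 0,
85, 25.2, 0, 0.1, 0, 0, 0,
85, 25.2, 0, 0, 0, 0, 0,
```

Emit:
{"name": "move_arm", "arguments": {
  "deltas": [85,11.7,38.3,21.2,0,0,0,85,11.7,38.3,21.2,0,0,0,85,11.7,38.3,21.2,0,0,0,85,25,0,0,0,0,0,85,25,0,0,0,0,0,85,0,0,0,0,0,0,85,0,0,0,0,0,0]
}}

```text
t: 2.1
tcp_pos: [0.5245, -0.1538, 0.15]
tool_rot: [0.036, 0.707, -0.036, 0.706]
force: [1.4, -0.3, -0.1]
finger_gap: 0.997
```

Run:
```python
from h import *
st()
s=snap('wrist','w2'); snap('scene','s2')
P=cloud(s)
yb=-.0997
plan((.525,-.153,.074),yb)
```

```text
t 2.1 tcp [ 524.5 -153.8  150. ] q [-0.49  0.54  1.71 -0.    0.9  -0.39] gap 0.997 F [ 1.4 -0.3 -0.1]
tool x [-0.001  0.    -1.   ] y [0.102 0.995 0.   ] z [ 0.995 -0.102 -0.001]
shift in tool now [77.3  1.  -0.8] in target-axes [77.3  0.9 -0.6] rotvec [-0.09  0.12  0.06]
```

View pics/w2.png

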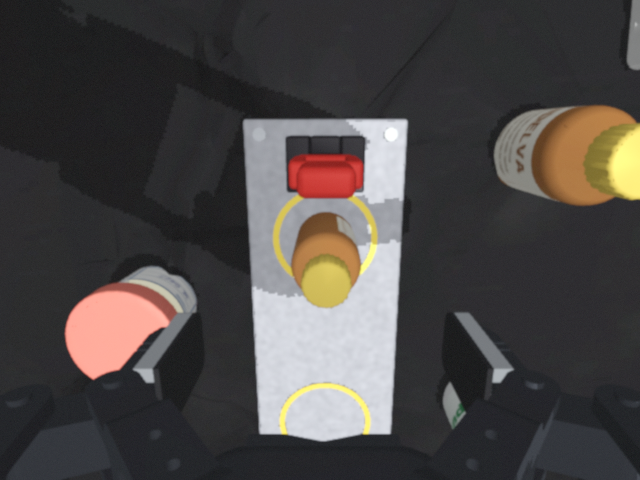

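The jaws straddle the small bottle, with its cap at (326,282). The red cup's lid at (125,335) lies well below the left finger's path. I'll go down now.

Emit:
{"name": "move_arm", "arguments": {
  "deltas": [85,25,0.5,0,0,0,0,85,25,0.5,0,0,0,0,85,20,0,0,0,0,0,85,7,0,0,0,0,0,85,0,0,0,0,0,0,45,0,0,0,0,0,0,45,0,0,0,0,0,0,45,0,0,0,0,0,0,45,0,0,0,0,0,0,45,0,0,0,0,0,0],
  "force": 25
}}

```text
t: 3.2
tcp_pos: [0.5252, -0.1515, 0.0735]
tool_rot: [0.035, 0.706, -0.035, 0.706]
force: [-0.6, -1.0, -0.0]
finger_gap: 0.526
```

Run:
```python
from h import *
st()
s=snap('wrist','w3')
```

```text
t 3.2 tcp [ 525.2 -151.5   73.5] q [-0.49  0.66  1.76 -0.    0.73 -0.39] gap 0.526 F [-0.6 -1.  -0. ]
tool x [ 0.001 -0.    -1.   ] y [ 0.099  0.995 -0.   ] z [ 0.995 -0.099  0.001]
```

View pics/w3.png

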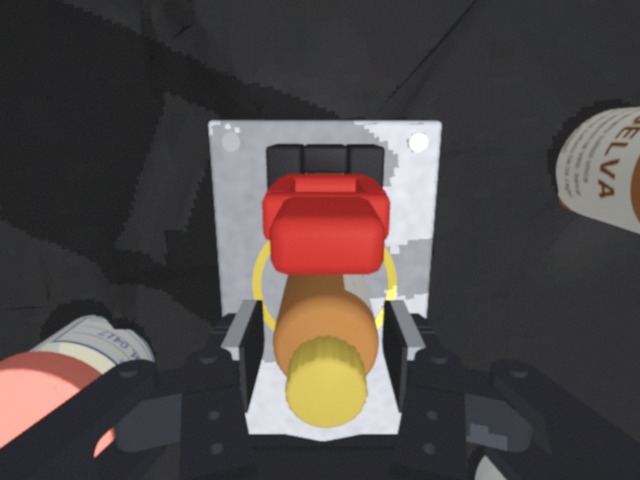

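Emit:
{"name": "move_arm", "arguments": {
  "deltas": [35,0,0,0,0,0,0,35,0,0,0,0,0,0,35,0,0,0,0,0,0,35,0,0,0,0,0,0],
  "force": 25
}}

```text
t: 3.65
tcp_pos: [0.5252, -0.1515, 0.0734]
tool_rot: [0.035, 0.706, -0.035, 0.706]
force: [-0.8, 0.5, 3.6]
finger_gap: 0.418
```

Run:
```python
from h import *
st(); plan((.5123,-.2928,.0735),-.0997)
```

```text
t 3.65 tcp [ 525.2 -151.5   73.4] q [-0.49  0.66  1.76 -0.    0.73 -0.39] gap 0.418 F [-0.8  0.5  3.6]
tool x [ 0. -0. -1.] y [ 0.099  0.995 -0.   ] z [ 0.995 -0.099  0.   ]
shift in tool now [-1.000e-01 -1.419e+02  1.200e+00] in target-axes [-1.000e-01 -1.419e+02  1.300e+00] rotvec [0.03 0.01 0.01]
```

Emit:
{"name": "move_arm", "arguments": {
  "deltas": [35,0,-5,0,0,0,0,35,0,-10,0,0,0,0,35,0,-15,0.2,0,0,0,35,0,-18,0.2,0,0,0,35,0,-18,0.2,0,0,0,35,0,-18,0.2,0,0,0,35,0,-18,0.2,0,0,0,35,0,-15,0,0,0,0,35,0,-10,0,0,0,0,35,0,-6,0,0,0,0]
}}

```text
t: 4.65
tcp_pos: [0.5129, -0.2849, 0.0734]
tool_rot: [0.036, 0.706, -0.035, 0.706]
force: [0.6, 3.0, 6.3]
finger_gap: 0.419
```

Emit:
{"name": "move_arm", "arguments": {
  "deltas": [35,0,-5,0,0,0,0,35,0,-3,0,0,0,0,35,0,0,0,0,0,0]
}}

```text
t: 4.95
tcp_pos: [0.5122, -0.2925, 0.0734]
tool_rot: [0.035, 0.706, -0.035, 0.706]
force: [0.8, -0.5, 4.6]
finger_gap: 0.414
```

Run:
```python
from h import *
st(); plan((.5123,-.2928,.0735),-.0997)
s=snap('wrist','w4')
```

```text
t 4.95 tcp [ 512.2 -292.5   73.4] q [-0.71  0.7   1.64  0.    0.8  -0.61] gap 0.414 F [ 0.8 -0.5  4.6]
tool x [ 0.001 -0.    -1.   ] y [ 0.1    0.995 -0.   ] z [ 0.995 -0.1    0.001]
shift in tool now [-0.1 -0.3  0.2] in target-axes [-0.1 -0.3  0.2] rotvec [-0.    0.03  0.01]
```

View pics/w4.png

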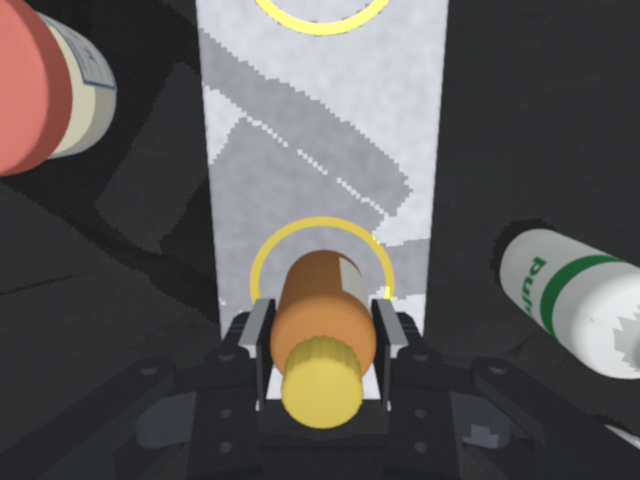

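The bottle is centred in the target ring. I'll let go and rise.

Emit:
{"name": "move_arm", "arguments": {
  "deltas": [40,0,0,0,0,0,0,50,0,0,0,0,0,0,62,0,0,0,0,0,0,70,0,0,0,0,0,0,70,0,0,0,0,0,0,70,-15,0,0,0,0,0,70,-35,0,0,0,0,0,70,-40,0,0,0,0,0,70,-40,0,0,0,0,0,70,-30,0,0,0,0,0]
}}

```text
t: 6.0
tcp_pos: [0.5126, -0.2922, 0.2357]
tool_rot: [0.034, 0.705, -0.036, 0.707]
force: [0.5, -1.0, 0.9]
finger_gap: 0.817
```

Run:
```python
from h import *
st()
s=snap('top','t5'); s=snap('wrist','w5')
P=cloud(s);hsv=cv2.cvtColor(s['image'],cv2.COLOR_RGB2HSV)
m=(hsv[...,0]>22)&(hsv[...,0]<34)&(hsv[...,1]>120)&(hsv[...,2]>100)&(P[...,2]>.112)&(P[...,2]<.13)
print('cap',np.median(P[m],0).round(4),m.sum(),P[m].min(0).round(3),P[m].max(0).round(3))
```

```text
t 6.0 tcp [ 512.6 -292.2  235.7] q [-0.71  0.47  1.52 -0.    1.14 -0.61] gap 0.817 F [ 0.5 -1.   0.9]
tool x [ 0.002 -0.002 -1.   ] y [ 0.099  0.995 -0.002] z [ 0.995 -0.099  0.002]
cap [ 0.5123 -0.2925  0.119 ] 877 [ 0.501 -0.304  0.112] [ 0.524 -0.282  0.122]
```

View pics/w5.png

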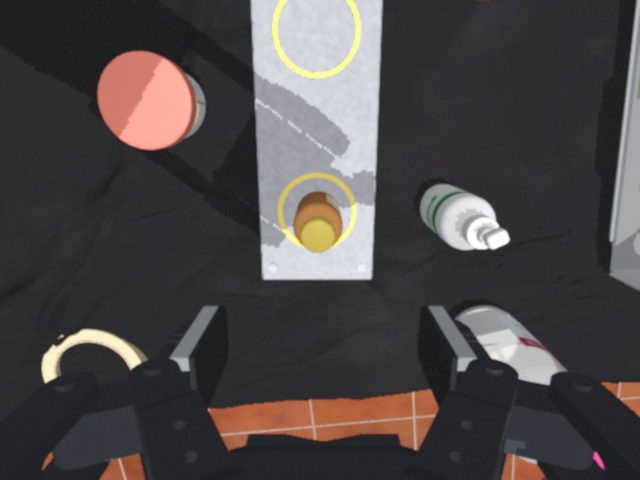

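Run:
```python
from h import *
rows(70,[((.531,-.103,.25),1.471,11)])
```

```text
70, -1.2, 17.4, -0.2, -8.2, 0, 0.1,
70, -1.1, 17.2, 2.3, -8.2, 0, 0.1,
70, -1.1, 16.8, 4.7, -8.2, 0, 0.1,
70, -1.1, 15.9, 7, -8.2, 0, 0.1,
70, -1.1, 14.7, 9.2, -8.2, 0, 0.1,
70, -1, 13.3, 11.3, -8.2, 0, 0,
70, -1, 11.5, 13, -8.1, 0, 0.1,
70, -1, 9.6, 14.5, -8.2, 0.1, 0.1,
70, -1.1, 7.4, 15.8, -8.1, 0, 0,
70, -1, 5.1, 16.7, -8.2, 0.1, 0.1,
70, -1.1, 2.8, 17.2, -8.1, 0, 0,
```

Emit:
{"name": "move_arm", "arguments": {
  "deltas": [70,-1.2,17.4,-0.2,-8.2,0,0,70,-1.1,17.2,2.3,-8.2,0,0,70,-1.1,16.8,4.7,-8.2,0,0,70,-1.1,16,7,-8.2,0,0,70,-1.1,14.7,9.2,-8.2,0,0,70,-1,13.3,11.3,-8.2,0,0,70,-1,11.5,13,-8.2,0,0,70,-1,9.6,14.5,-8.2,0,0,70,-1,7.4,15.8,-8.2,0,0,70,-1,5,16.7,-8.2,0,0]
}}

```text
t: 7.1
tcp_pos: [0.5264, -0.1174, 0.2425]
tool_rot: [-0.438, 0.555, 0.439, 0.554]
force: [-0.4, -0.1, -0.3]
finger_gap: 0.819
```

Emit:
{"name": "move_arm", "arguments": {
  "deltas": [70,-1,2.8,17.2,-8.2,0,0,70,0,0,0,0,0,0,70,0,0,0,0,0,0]
}}

```text
t: 7.4
tcp_pos: [0.5281, -0.101, 0.244]
tool_rot: [-0.475, 0.524, 0.475, 0.523]
force: [0.0, 1.0, -0.0]
finger_gap: 0.823
```

Run:
```python
from h import *
st(); plan((.531,-.103,.25),1.471)
s=snap('wrist','w6')
P=cloud(s);hsv=cv2.cvtColor(s['image'],cv2.COLOR_RGB2HSV)
red=((hsv[...,0]<8)|(hsv[...,0]>172))&(hsv[...,1]>150)
near=(abs(P[...,0]-.531)<.04)&(abs(P[...,1]+.103)<.04)
for lo,hi in [(.137,.16),(.105,.125)]:
    m=red&near&(P[...,2]>lo)&(P[...,2]<hi)
    r=cv2.minAreaRect(P[m][:,:2].astype(np.float32)); print(m.sum(),r,np.median(P[m],0).round(4))
```

```text
t 7.4 tcp [ 528.1 -101.   244. ] q [-0.4   0.4   1.64 -0.    1.11 -1.87] gap 0.823 F [ 0.  1. -0.]
tool x [-0.001 -0.    -1.   ] y [-0.995  0.098  0.001] z [ 0.098  0.995 -0.   ]
shift in tool now [-6.  -3.  -1.7] in target-axes [-6.  -3.  -1.7] rotvec [ 0.12 -0.01 -0.07]
547 ((0.529771625995636, -0.10298443585634232), (0.010719448328018188, 0.02028621919453144), 84.04906463623047) [ 0.5283 -0.1029  0.144 ]
241 ((0.5189846754074097, -0.1017412319779396), (0.011249841190874577, 0.008750821463763714), 83.64527893066406) [ 0.5172 -0.1014  0.1177]
```

View pics/w6.png

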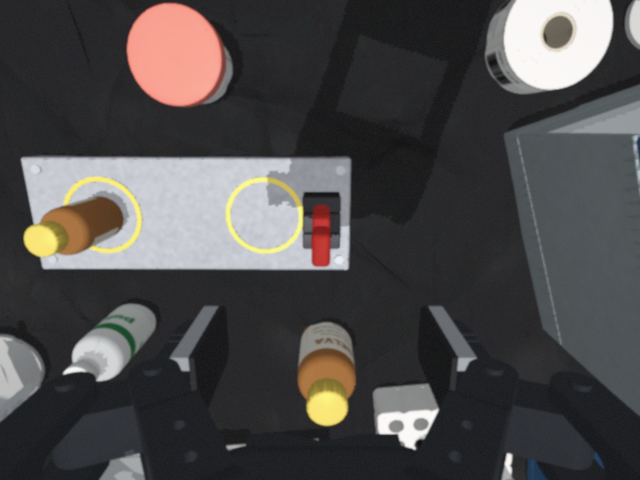

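Run:
```python
from h import *
rows(50,[((.5299,-.103,.16),1.468,3),((.5299,-.103,.124),1.468,3)])
```

```text
50, 28, -0.6, -0.5, 0.1, 0, 0,
50, 28, -0.6, -0.4, 0.1, 0, 0,
50, 28.1, -0.6, -0.5, 0.1, 0, -0.1,
50, 12, 0, 0, 0, 0, 0,
50, 12, 0, 0, 0, 0, 0,
50, 12, 0, 0.1, 0, 0, 0,
```

Emit:
{"name": "move_arm", "arguments": {
  "deltas": [50,28,-0.6,-0.5,0.1,0,0,50,28,-0.6,-0.5,0.1,0,0,50,28,-0.6,-0.5,0.1,0,0,50,0,0,0,0,0,0]
}}

```text
t: 7.85
tcp_pos: [0.5275, -0.1028, 0.1572]
tool_rot: [-0.471, 0.527, 0.476, 0.524]
force: [0.1, -0.5, 0.6]
finger_gap: 0.584
```

Run:
```python
from h import *
st(); plan((.5299,-.103,.124),1.468)
s=snap('wrist','w7')
P=cloud(s);hsv=cv2.cvtColor(s['image'],cv2.COLOR_RGB2HSV)
red=((hsv[...,0]<8)|(hsv[...,0]>172))&(hsv[...,1]>150)
near=(abs(P[...,0]-.531)<.04)&(abs(P[...,1]+.103)<.04)
for lo,hi in [(.139,.16),(.112,.125)]:
    m=red&near&(P[...,2]>lo)&(P[...,2]<hi)
    if m.sum()>5: r=cv2.minAreaRect(P[m][:,:2].astype(np.float32)); print(m.sum(),r,np.median(P[m],0).round(4))
```

```text
t 7.85 tcp [ 527.5 -102.8  157.2] q [-0.4   0.52  1.72 -0.    0.91 -1.87] gap 0.584 F [ 0.1 -0.5  0.6]
tool x [-0.008  0.003 -1.   ] y [-0.995  0.104  0.008] z [0.104 0.995 0.002]
shift in tool now [33.2 -2.7  0. ] in target-axes [33.2 -2.4  0.1] rotvec [-0.07  0.12 -0.47]
1284 ((0.5300709009170532, -0.10324564576148987), (0.011655354872345924, 0.02142385020852089), 84.66777038574219) [ 0.5292 -0.103   0.1439]
461 ((0.5182545185089111, -0.1018349677324295), (0.012246555648744106, 0.007909663021564484), 78.98335266113281) [ 0.518  -0.1019  0.118 ]
```

View pics/w7.png

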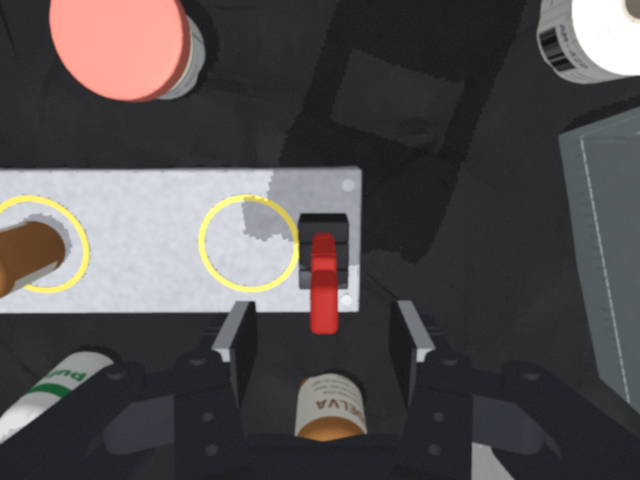

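The tab's top, at (324,310), is centred between the jaws and square to them. I'll go down and close.

Emit:
{"name": "move_arm", "arguments": {
  "deltas": [50,12,-1.4,0,0,0,-0.4,50,12,-1.2,0,0,0,0,50,9,0,0,0,0,0,50,0,0,0,0,0,0,20,0,0,0,0,0,0,20,0,0,0,0,0,0,8,0,0,0,0,0,0,8,0,0,0,0,0,0,8,0,0,0,0,0,0,8,0,0,0,0,0,0],
  "force": 40
}}

```text
t: 8.9
tcp_pos: [0.5334, -0.1031, 0.1284]
tool_rot: [-0.476, 0.523, 0.472, 0.526]
force: [0.2, 0.1, 4.4]
finger_gap: 0.127
```

Run:
```python
from h import *
st(); plan((.5301,-.1031,.124),1.472)
s=snap('wrist','w8')
```

```text
t 8.9 tcp [ 533.4 -103.1  128.4] q [-0.4   0.56  1.74  0.    0.83 -1.87] gap 0.127 F [0.2 0.1 4.4]
tool x [ 0.008 -0.001 -1.   ] y [-0.995  0.101 -0.008] z [ 0.101  0.995 -0.   ]
shift in tool now [ 4.3  3.3 -0.3] in target-axes [ 4.4  3.3 -0.3] rotvec [-0.12 -0.02  0.48]
```

View pics/w8.png

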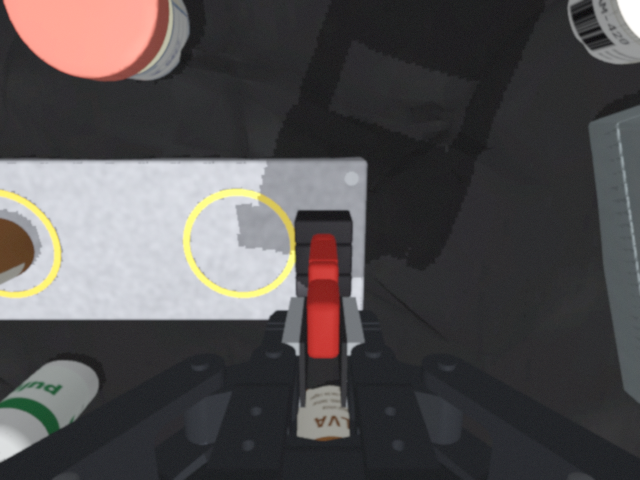

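Emit:
{"name": "move_arm", "arguments": {
  "deltas": [8,-8,0,0,0,0,0,8,-15,0,0,0,0,0,8,-20,0,0,0,0,0,8,-30,0,0,0,0,0,8,-30,0,0,0,0,0,8,-30,0,0,0,0,0,8,-30,0,0,0,0,0,8,-15,0,0,0,0,0,8,0,0,0,0,0,0,8,0,0,0,0,0,0]
}}

```text
t: 9.95
tcp_pos: [0.531, -0.1026, 0.3052]
tool_rot: [-0.476, 0.523, 0.473, 0.526]
force: [-0.5, 0.5, -0.9]
finger_gap: 0.131
```

Run:
```python
from h import *
st()
s=snap('wrist','w9')
s=pickle.load(open('pics/t5.pkl','rb')); P=cloud(s);hsv=cv2.cvtColor(s['image'],cv2.COLOR_RGB2HSV)
m=(hsv[...,0]>12)&(hsv[...,0]<34)&(hsv[...,1]>120)&(hsv[...,2]>100)
m[:170]=0;m[290:]=0;m[:,:180]=0;m[:,300:]=0
v,u=np.nonzero(m)
for a,b in zip(u,v): print((a,b),P[b,a].round(3),end=';')
```

```text
t 9.95 tcp [ 531.  -102.6  305.2] q [-0.4   0.33  1.55  0.    1.25 -1.87] gap 0.131 F [-0.5  0.5 -0.9]
tool x [ 0.006 -0.    -1.   ] y [-0.995  0.101 -0.006] z [0.101 0.995 0.   ]
(np.int64(241), np.int64(193)) [0.66  0.179 0.093];(np.int64(242), np.int64(193)) [0.652 0.17  0.137];(np.int64(243), np.int64(193)) [0.653 0.168 0.132];(np.int64(241), np.int64(194)) [0.66  0.181 0.08 ];(np.int64(242), np.int64(194)) [0.65  0.171 0.133];(np.int64(243), np.int64(194)) [0.651 0.169 0.126];(np.int64(241), np.int64(195)) [0.658 0.182 0.073];(np.int64(242), np.int64(195)) [0.648 0.171 0.129];(np.int64(243), np.int64(195)) [0.646 0.167 0.139];(np.int64(244), np.int64(195)) [0.648 0.166 0.127];(np.int64(241), np.int64(196)) [0.658 0.184 0.057];(np.int64(242), np.int64(196)) [0.645 0.171 0.129];(np.int64(243), np.int64(196)) [0.645 0.168 0.132];(np.int64(244), np.int64(196)) [0.644 0.165 0.134];(np.int64(242), np.int64(197)) [0.658 0.184 0.04 ];(np.int64(243), np.int64(197)) [0.642 0.168 0.133];(np.int64(244), np.int64(197)) [0.642 0.166 0.133];(np.int64(242), np.int64(198)) [0.656 0.184 0.036];(n
[... 5922 characters left out ...]
, np.int64(234)) [0.549 0.231 0.129];(np.int64(220), np.int64(234)) [0.549 0.229 0.125];(np.int64(221), np.int64(234)) [0.548 0.226 0.131];(np.int64(219), np.int64(235)) [0.549 0.236 0.101];(np.int64(220), np.int64(235)) [0.546 0.228 0.131];(np.int64(221), np.int64(235)) [0.546 0.226 0.128];(np.int64(222), np.int64(235)) [0.552 0.233 0.075];(np.int64(219), np.int64(236)) [0.554 0.248 0.036];(np.int64(220), np.int64(236)) [0.543 0.228 0.13 ];(np.int64(221), np.int64(236)) [0.543 0.225 0.137];(np.int64(219), np.int64(237)) [0.552 0.25  0.029];(np.int64(220), np.int64(237)) [0.54  0.227 0.138];(np.int64(221), np.int64(237)) [0.54  0.225 0.138];(np.int64(220), np.int64(238)) [0.537 0.227 0.139];
```

View pics/w9.png

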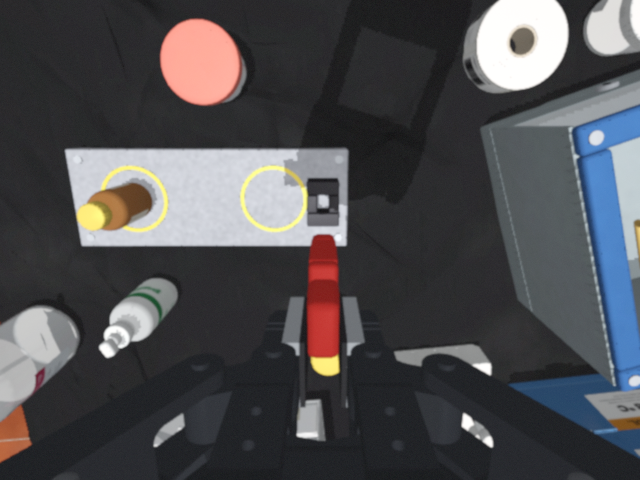

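```bash
cat >> h.py <<'E'
def keytool(s,show=True):
    q=manip.sense(); R=Ro.from_quat(q['tool_rot']).as_matrix()
    P=cloud(s);hsv=cv2.cvtColor(s['image'],cv2.COLOR_RGB2HSV)
    red=((hsv[...,0]<8)|(hsv[...,0]>172))&(hsv[...,1]>150)
    L=(P-q['tcp_pos'])@R
    m=red&(abs(L[...,1])<.05)&(abs(L[...,2])<.012)
    top=m&(L[...,0]<-.005)&(L[...,0]>-.03)
    print('tab top in tool mm: median',(np.median(L[top],0)*1000).round(1),'min',(np.percentile(L[top],2,axis=0)*1000).round(1),'max',(np.percentile(L[top],98,axis=0)*1000).round(1),top.sum())
    sh=m&(L[...,0]>.0)&(L[...,0]<.03)
    print('shoulder',(np.median(L[sh],0)*1000).round(1),(np.percentile(L[sh],2,axis=0)*1000).round(1),(np.percentile(L[sh],98,axis=0)*1000).round(1),sh.sum())
E
python3 - <<'E'
from h import *
s=pickle.load(open('pics/w9.pkl','rb')); keytool(s)
rows(8,[((.5362,.1373,.315),.239,9)])
E
```

```text
tab top in tool mm: median [-16.1   5.7  -0.5] min [-17.9  -6.3  -6. ] max [-6.5 13.4  4.8] 2080
shoulder [10.1 16.5 -0.4] [ 0.7 11.2 -6.4] [28.4 18.6  5.2] 1063
8, -1.2, 2.1, 26.6, 7.8, 0, 0,
8, -1.2, 5.6, 26, 7.8, 0, 0,
8, -1.1, 9.1, 25, 7.8, 0, 0,
8, -1.2, 12.5, 23.6, 7.9, 0, 0,
8, -1.1, 15.6, 21.6, 7.8, 0, 0,
8, -1.2, 18.4, 19.3, 7.9, 0.1, 0,
8, -1.2, 20.8, 16.6, 7.8, 0, 0,
8, -1.2, 22.9, 13.7, 7.9, 0.1, 0.1,
8, -1.1, 24.5, 10.3, 7.8, 0, 0,
```

Emit:
{"name": "move_arm", "arguments": {
  "deltas": [8,-1.2,2,26.6,7.8,0,0,8,-1.2,5.6,26,7.8,0,0,8,-1.2,9,25,7.8,0,0,8,-1.2,12.5,23.6,7.9,0,0,8,-1.2,15.6,21.6,7.8,0,0,8,-1.2,18.4,19.3,7.9,0,0,8,-1.2,20.8,16.6,7.8,0,0,8,-1.2,23,13.7,7.9,0,0,8,-1.2,24.5,10.3,7.8,0,0,8,0,0,0,0,0,0]
}}

```text
t: 11.0
tcp_pos: [0.5361, 0.1396, 0.3146]
tool_rot: [-0.085, 0.701, 0.085, 0.703]
force: [-0.3, -0.3, -1.3]
finger_gap: 0.128
```

Emit:
{"name": "move_arm", "arguments": {
  "deltas": [8,0,0,0,0,0,0,8,0,0,0,0,0,0,8,0,0,0,0,0,0]
}}

```text
t: 11.3
tcp_pos: [0.5372, 0.1359, 0.3158]
tool_rot: [-0.085, 0.7, 0.084, 0.704]
force: [0.1, 0.0, -0.6]
finger_gap: 0.128
```

Run:
```python
from h import *
st(); plan((.5362,.1373,.315),.239)
s=snap('wrist','w10'); keytool(s); snap('scene','s10'); snap('top','t10')
```

```text
t 11.3 tcp [537.2 135.9 315.8] q [ 0.05  0.34  1.51 -0.    1.29 -0.19] gap 0.128 F [ 0.1  0.  -0.6]
tool x [ 0.006 -0.001 -1.   ] y [-0.236  0.972 -0.002] z [0.972 0.236 0.005]
shift in tool now [ 0.8  1.6 -0.6] in target-axes [ 0.8  1.6 -0.6] rotvec [-0.02  0.3   0.14]
tab top in tool mm: median [-15.1   5.3  -0.4] min [-18.9  -7.2  -6. ] max [-6.2 13.1  4.9] 2098
shoulder [10.9 16.3 -0.3] [ 0.8 12.  -5.7] [28.7 18.5  5. ] 1017
```

View pics/w10.png

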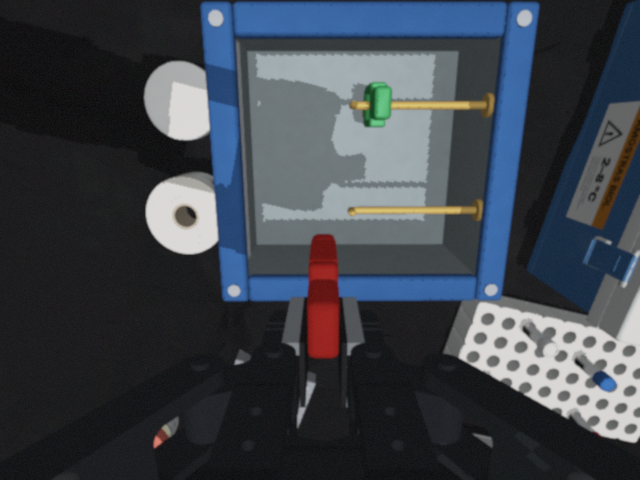

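View pics/s10.png

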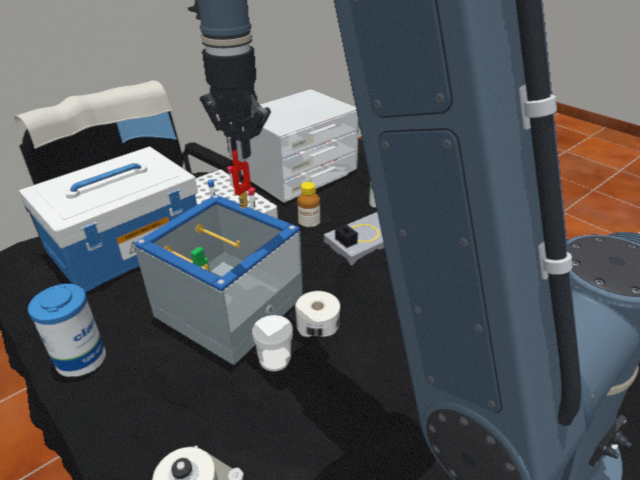

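The free hook runs from its tip at (351,211) to the wall at (479,210). The green key hangs on the other hook at (378,103). The key eye is across the jaws as wanted. Next I'll measure the hook from this view.

```bash
cat >> h.py <<'E'
def hookfit(s,urange,vrange):
    P=cloud(s);hsv=cv2.cvtColor(s['image'],cv2.COLOR_RGB2HSV)
    m=(hsv[...,0]>12)&(hsv[...,0]<30)&(hsv[...,1]>110)&(hsv[...,2]>80)&(P[...,2]>.115)&(P[...,2]<.155)
    k=np.zeros_like(m); k[vrange[0]:vrange[1],urange[0]:urange[1]]=1; m&=k
    X=P[m]; c=np.median(X,0); 
    ax=np.polyfit(X[:,0],X[:,1],1); yaw=np.arctan(ax[0])
    d=np.array([np.cos(yaw),np.sin(yaw)]); l=X[:,:2]@d; n=X[:,:2]@np.array([-d[1],d[0]])
    i=l.argsort(); print('yaw',yaw.round(4),'perp',np.median(n).round(4),'l range',np.percentile(l,[0,1,99,100]).round(4),'N',len(X))
    for a,b in zip(np.linspace(l.min(),l.max(),9)[:-1],np.linspace(l.min(),l.max(),9)[1:]):
        w=(l>=a)&(l<=b); print(' l %.3f z med %.4f p90 %.4f  n %.4f w %d'%((a+b)/2,np.median(X[w,2]),np.percentile(X[w,2],90),np.median(n[w]),w.sum()))
    e=l.min(); 
    return d,np.median(n),e,X,l
E
python3 - <<'E'
from h import *
s=pickle.load(open('pics/w10.pkl','rb'))
d,n,e,X,l=hookfit(s,(330,475),(195,225))
print('tip xy',(d*(e+.003)+n*np.array([-d[1],d[0]])).round(4),'origin',(d*(e+.003+.018)+n*np.array([-d[1],d[0]])).round(4))
P=cloud(s);hsv=cv2.cvtColor(s['image'],cv2.COLOR_RGB2HSV)
c=(hsv[...,0]>100)&(hsv[...,0]<125)&(hsv[...,1]>120)&(P[...,2]>.165)&(P[...,2]<.19)&(abs(P[...,0]-.555)<.14)&(abs(P[...,1]-.187)<.14)
r=cv2.minAreaRect(P[c][:,:2].astype(np.float32)); print(r,np.median(P[c][:,2]))
cen=np.array(r[0]);print('from cab',cen+.012*d-.04*np.array([-d[1],d[0]]))
E
```

```text
yaw 0.2329 perp 0.0151 l range [0.5754 0.5763 0.6791 0.6797] N 746
 l 0.582 z med 0.1339 p90 0.1432  n 0.0151 w 87
 l 0.595 z med 0.1332 p90 0.1345  n 0.0150 w 83
 l 0.608 z med 0.1334 p90 0.1342  n 0.0150 w 82
 l 0.621 z med 0.1334 p90 0.1342  n 0.0150 w 81
 l 0.634 z med 0.1332 p90 0.1342  n 0.0151 w 87
 l 0.647 z med 0.1332 p90 0.1340  n 0.0157 w 97
 l 0.660 z med 0.1331 p90 0.1343  n 0.0152 w 107
 l 0.673 z med 0.1329 p90 0.1341  n 0.0153 w 122
tip xy [0.5593 0.1482] origin [0.5768 0.1524]
((0.555057168006897, 0.18701322376728058), (0.21010828018188477, 0.1994197964668274), 13.753767013549805) 0.17808274274832936
from cab [0.57596622 0.15086337]
```

Run:
```python
from h import *
st()
rows(8,[((.5363,.1385,.26),.238,3),((.5363,.1385,.17),.238,5)])
```

```text
t 11.45 tcp [537.3 136.1 316.3] q [ 0.05  0.34  1.51 -0.    1.29 -0.19] gap 0.127 F [ 0.5 -0.7  0.1]
tool x [ 0.007 -0.001 -1.   ] y [-0.236  0.972 -0.002] z [0.972 0.236 0.006]
8, 18.8, 0.9, -0.3, 0, 0.1, 0,
8, 18.8, 0.9, -0.2, 0, 0.1, 0.1,
8, 18.7, 0.9, -0.2, 0, 0.2, 0,
8, 18, 0, 0, 0, 0, 0,
8, 18, 0, 0, 0, 0, 0,
8, 18, 0, 0, 0, 0, 0,
8, 18, 0, 0, 0, 0, 0,
8, 18, 0, 0, 0, 0, 0,
```

Emit:
{"name": "move_arm", "arguments": {
  "deltas": [8,18.8,0.9,-0.3,0,0.1,0,8,18.8,0.9,-0.2,0,0.1,0,8,18.7,0.8,-0.2,0,0.1,0,8,20,0,0,0,0,0,8,20,0,0,0,0,0,8,15,0,0,0,0,0,8,15,0,0,0,0,0,8,0,0,0,0,0,0,8,0,0,0,0,0,0,8,0,0,0,0,0,0]
}}

```text
t: 12.45
tcp_pos: [0.5372, 0.1389, 0.1911]
tool_rot: [-0.085, 0.701, 0.084, 0.703]
force: [0.1, -0.2, -0.2]
finger_gap: 0.127
```

Run:
```python
from h import *
st(); plan((.5363,.1385,.17),.238)
s=snap('wrist','w11'); keytool(s); snap('scene','s11')
hookfit(s,(330,640),(200,340))
im=cv2.imread('pics/s11.png')[170:330,120:320]; cv2.imwrite('pics/s11c.png',cv2.resize(im,None,fx=3.5,fy=3.5,interpolation=2))
```

```text
t 12.45 tcp [537.2 138.9 191.1] q [ 0.05  0.48  1.65 -0.    1.   -0.19] gap 0.127 F [ 0.1 -0.2 -0.2]
tool x [ 0.004 -0.002 -1.   ] y [-0.237  0.972 -0.003] z [0.972 0.237 0.003]
shift in tool now [21.1 -0.1 -1.1] in target-axes [21.1 -0.2 -1. ] rotvec [0.07 0.19 0.16]
tab top in tool mm: median [-15.2   5.3  -0.3] min [-17.4  -6.9  -5.8] max [-6.1 13.1  5. ] 2081
shoulder [10.7 16.2 -0.2] [ 0.6 11.9 -5.6] [29.  18.4  5. ] 997
yaw 0.2409 perp 0.0106 l range [0.5749 0.5759 0.6823 0.684 ] N 2660
 l 0.582 z med 0.1342 p90 0.1430  n 0.0111 w 287
 l 0.595 z med 0.1331 p90 0.1339  n 0.0104 w 262
 l 0.609 z med 0.1330 p90 0.1341  n 0.0105 w 260
 l 0.623 z med 0.1331 p90 0.1341  n 0.0104 w 263
 l 0.636 z med 0.1331 p90 0.1340  n 0.0104 w 261
 l 0.650 z med 0.1330 p90 0.1341  n 0.0106 w 286
 l 0.664 z med 0.1331 p90 0.1342  n 0.0106 w 288
 l 0.677 z med 0.1340 p90 0.1388  n 0.0110 w 753
```

View pics/w11.png

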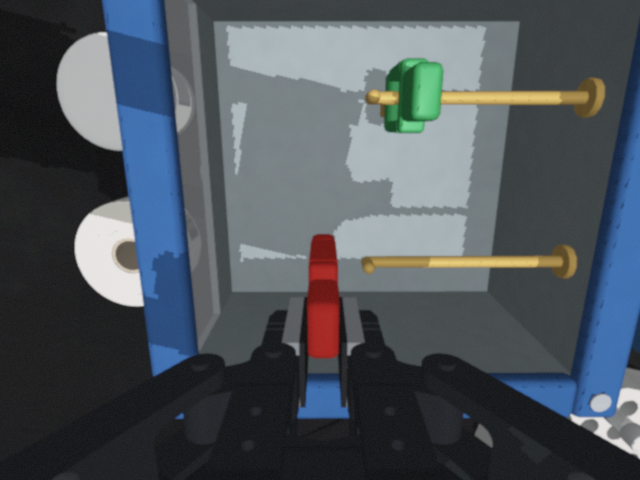

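View pics/s11c.png

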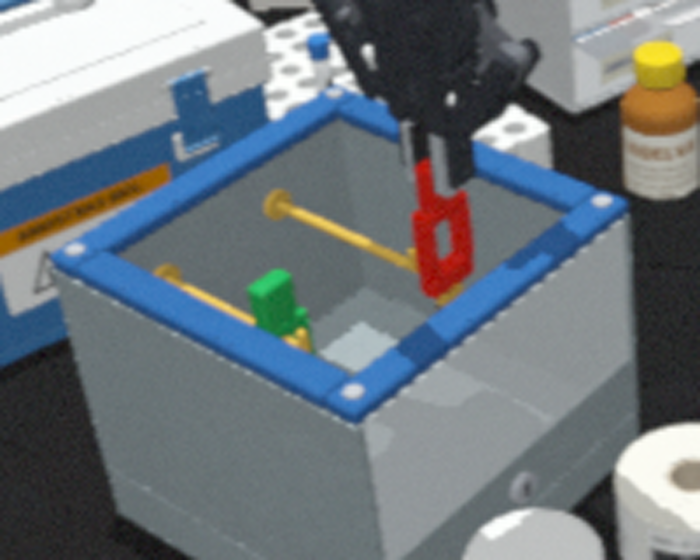

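Emit:
{"name": "move_arm", "arguments": {
  "deltas": [8,8,0.5,-1,0,0.1,0,8,8,0.3,0,0,0.1,0,8,6,0,0,0,0,0,8,0,0,0,0,0,0,8,0,0,0,0,0,0,8,0,0,0,0,0,0]
}}

```text
t: 13.15
tcp_pos: [0.5355, 0.1396, 0.1681]
tool_rot: [-0.085, 0.703, 0.084, 0.702]
force: [-0.7, -0.3, -0.5]
finger_gap: 0.128
```

Run:
```python
from h import *
q,R=st()
s=snap('wrist','w12'); keytool(s); snap('scene','s12')
d,n,e,X,l=hookfit(s,(330,640),(200,345))
L=(X-q['tcp_pos'])@R*1000
mid=(L[:,2]>70)&(L[:,2]<100); near=L[:,2]<np.percentile(L[:,2],4)
print('rod in tool: y',np.median(L[mid,1]).round(1),'top x',np.percentile(L[mid,0],20).round(1),'; end z',np.percentile(L[:,2],.5).round(1),'near y',np.median(L[near,1]).round(1),'tip top x',L[near,0].min().round(1))
im=cv2.imread('pics/s12.png')[170:330,120:320]; cv2.imwrite('pics/s12c.png',cv2.resize(im,None,fx=3.5,fy=3.5,interpolation=2))
```

```text
t 13.15 tcp [535.5 139.6 168.1] q [ 0.05  0.52  1.67 -0.    0.95 -0.18] gap 0.128 F [-0.7 -0.3 -0.5]
tool x [-0.001 -0.003 -1.   ] y [-0.237  0.971 -0.002] z [ 0.971  0.237 -0.002]
tab top in tool mm: median [-15.2   5.3  -0.3] min [-19.1  -7.   -5.9] max [-6.3 13.1  5. ] 2089
shoulder [10.7 16.1 -0.3] [ 0.5 11.9 -5.5] [28.9 18.4  5. ] 992
yaw 0.2396 perp 0.0116 l range [0.5747 0.5758 0.6823 0.684 ] N 3451
 l 0.581 z med 0.1340 p90 0.1430  n 0.0120 w 380
 l 0.595 z med 0.1330 p90 0.1339  n 0.0114 w 323
 l 0.609 z med 0.1331 p90 0.1340  n 0.0115 w 321
 l 0.622 z med 0.1330 p90 0.1340  n 0.0113 w 322
 l 0.636 z med 0.1331 p90 0.1340  n 0.0114 w 341
 l 0.650 z med 0.1330 p90 0.1340  n 0.0114 w 383
 l 0.663 z med 0.1330 p90 0.1339  n 0.0113 w 376
 l 0.677 z med 0.1338 p90 0.1388  n 0.0120 w 1005
rod in tool: y 2.9 top x 34.3 ; end z 22.1 near y 3.9 tip top x 23.6
```

View pics/w12.png

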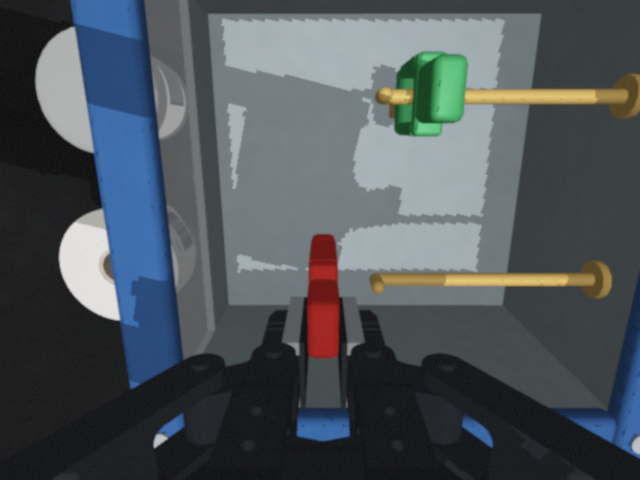

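View pics/s12c.png

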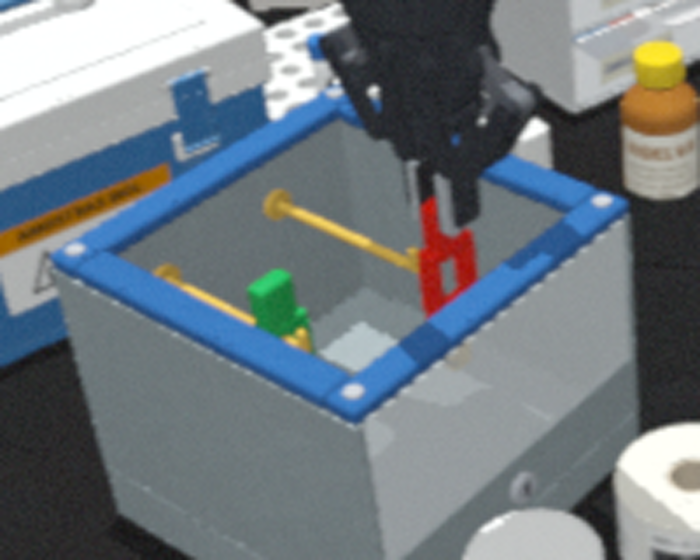

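The rod sits at tool y = 2.9 mm and the key's middle at about 3 mm. The eye spans tool x of about 18.5 to 48.5 mm and the hook tip to rod underside spans 24 to 40.5 mm, so the eye clears it. I'll raise 1 mm and move forward 43 mm.

Emit:
{"name": "move_arm", "arguments": {
  "deltas": [8,-1,0,2,0,0,0,8,0,0,5,0,0,0,8,0,0,6,0,0,0,8,0,0,6,0,0,0,8,0,0,6,0,0,0,8,0,0,6,0,0,0,8,0,0,6,0,0,0,8,0,0,4,0,0,0,8,0,0,2,0,0,0,8,0,0,0,0,0,0]
}}

```text
t: 14.25
tcp_pos: [0.5772, 0.1498, 0.1689]
tool_rot: [-0.085, 0.703, 0.084, 0.701]
force: [1.0, 0.7, -0.9]
finger_gap: 0.132
```

Emit:
{"name": "move_arm", "arguments": {
  "deltas": [8,0,0,0,0,0,0,8,0,0,0,0,0,0]
}}

```text
t: 14.45
tcp_pos: [0.5767, 0.1497, 0.169]
tool_rot: [-0.085, 0.703, 0.084, 0.701]
force: [-0.4, 0.1, -0.0]
finger_gap: 0.129
```

Run:
```python
from h import *
q,R=st()
s=snap('wrist','w13'); keytool(s); snap('scene','s13')
O=np.array([.5768,.1520,.1303]); print('hook origin in tool',((O-q['tcp_pos'])@R*1000).round(1))
im=cv2.imread('pics/s13.png')[170:330,120:320]; cv2.imwrite('pics/s13c.png',cv2.resize(im,None,fx=3.5,fy=3.5,interpolation=2))
```

```text
t 14.45 tcp [576.7 149.7 169. ] q [ 0.07  0.57  1.57 -0.    1.01 -0.17] gap 0.129 F [-0.4  0.1 -0. ]
tool x [-0.002 -0.003 -1.   ] y [-0.237  0.971 -0.002] z [ 0.971  0.237 -0.003]
tab top in tool mm: median [-15.2   5.3  -0.3] min [-17.3  -7.1  -5.9] max [-6.3 13.2  5. ] 2088
shoulder [10.7 16.2 -0.3] [ 0.7 12.  -5.6] [29.1 18.5  5. ] 1000
hook origin in tool [38.7  2.3  0.7]
```

View pics/w13.png

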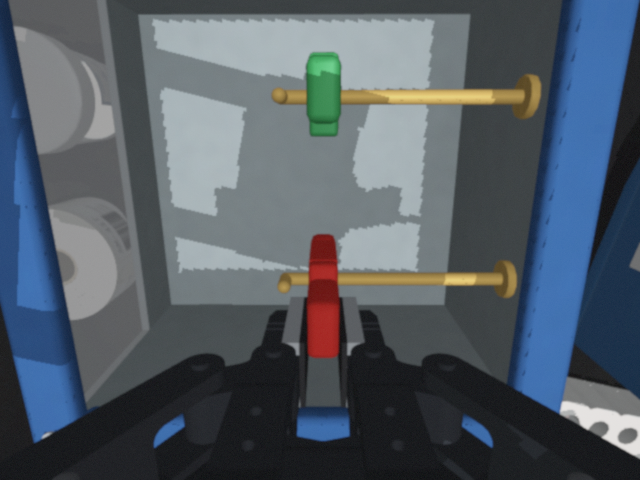

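View pics/s13c.png

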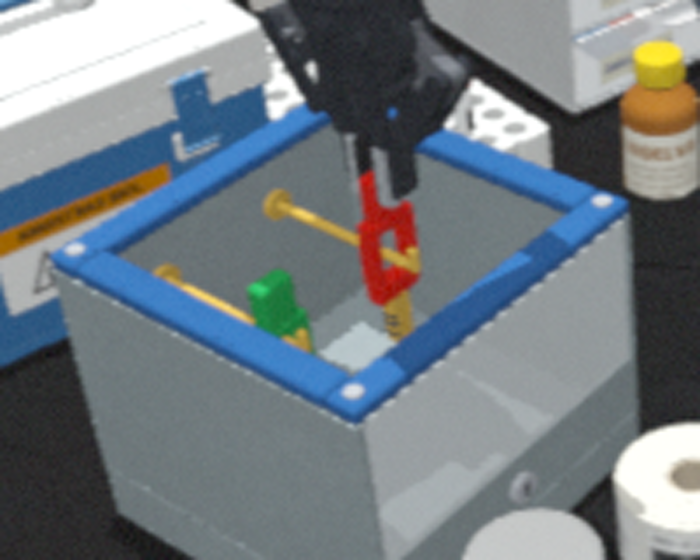

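The rod goes through the eye, from its end at (285,283) to the wall at (505,279). I'll lower the key onto it gently.

Emit:
{"name": "move_arm", "arguments": {
  "deltas": [8,2,0,0,0,0,0,8,4,0,0,0,0,0,8,4,0,0,0,0,0,8,3,0,0,0,0,0,8,2,0,0,0,0,0,8,0,0,0,0,0,0,8,0,0,0,0,0,0]
}}

```text
t: 15.25
tcp_pos: [0.5771, 0.1497, 0.1539]
tool_rot: [-0.085, 0.703, 0.084, 0.701]
force: [0.2, 0.3, -0.8]
finger_gap: 0.126
```

Emit:
{"name": "move_arm", "arguments": {
  "deltas": [8,1,0,0,0,0,0,8,0,0,0,0,0,0]
}}

```text
t: 15.45
tcp_pos: [0.5771, 0.1497, 0.1531]
tool_rot: [-0.085, 0.703, 0.084, 0.701]
force: [0.6, -0.1, -0.5]
finger_gap: 0.127
```

Emit:
{"name": "move_arm", "arguments": {
  "deltas": [8,0.7,0,0,0,0,0,8,0,0,0,0,0,0]
}}

```text
t: 15.65
tcp_pos: [0.577, 0.1497, 0.1523]
tool_rot: [-0.085, 0.703, 0.084, 0.701]
force: [0.1, 0.7, 0.1]
finger_gap: 0.131
```

Emit:
{"name": "move_arm", "arguments": {
  "deltas": [8,0.6,0,0,0,0,0,8,0,0,0,0,0,0]
}}

```text
t: 15.85
tcp_pos: [0.5771, 0.1497, 0.1517]
tool_rot: [-0.085, 0.703, 0.084, 0.701]
force: [0.4, 0.5, 0.2]
finger_gap: 0.131
```

Emit:
{"name": "move_arm", "arguments": {
  "deltas": [8,0.5,0,0,0,0,0,8,0,0,0,0,0,0]
}}

```text
t: 16.05
tcp_pos: [0.5771, 0.1497, 0.1516]
tool_rot: [-0.085, 0.703, 0.084, 0.702]
force: [0.1, -1.1, 2.6]
finger_gap: 0.13
```

Contact: 2.6 N upward. I'll release slowly.

Emit:
{"name": "move_arm", "arguments": {
  "deltas": [13,0,0,0,0,0,0,16,0,0,0,0,0,0,20,0,0,0,0,0,0,25,0,0,0,0,0,0,32,0,0,0,0,0,0,38,0,0,0,0,0,0,38,0,0,0,0,0,0,38,0,0,0,0,0,0]
}}

```text
t: 16.85
tcp_pos: [0.577, 0.1497, 0.1512]
tool_rot: [-0.085, 0.703, 0.084, 0.701]
force: [0.1, -0.1, 1.1]
finger_gap: 0.443
```

Run:
```python
from h import *
q,R=st()
s=snap('wrist','w14'); keytool(s); snap('scene','s14')
im=cv2.imread('pics/s14.png')[170:330,120:320]; cv2.imwrite('pics/s14c.png',cv2.resize(im,None,fx=3.5,fy=3.5,interpolation=2))
```

```text
t 16.85 tcp [577.  149.7 151.2] q [ 0.07  0.59  1.58 -0.    0.97 -0.17] gap 0.443 F [ 0.1 -0.1  1.1]
tool x [-0.002 -0.003 -1.   ] y [-0.237  0.971 -0.002] z [ 0.971  0.237 -0.002]
tab top in tool mm: median [-15.7   5.3  -0.3] min [-17.2  -6.8  -5.7] max [-6.6 13.2  5.2] 2061
shoulder [10.3 16.5 -0.2] [ 0.8 12.  -5.4] [28.8 18.5  5.1] 972
```

View pics/w14.png

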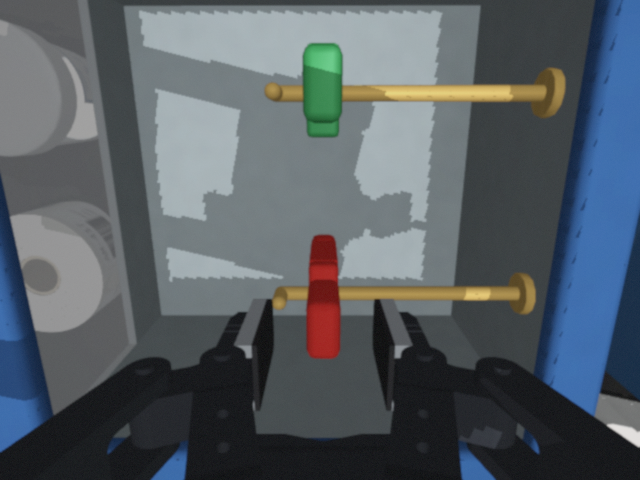

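View pics/s14c.png

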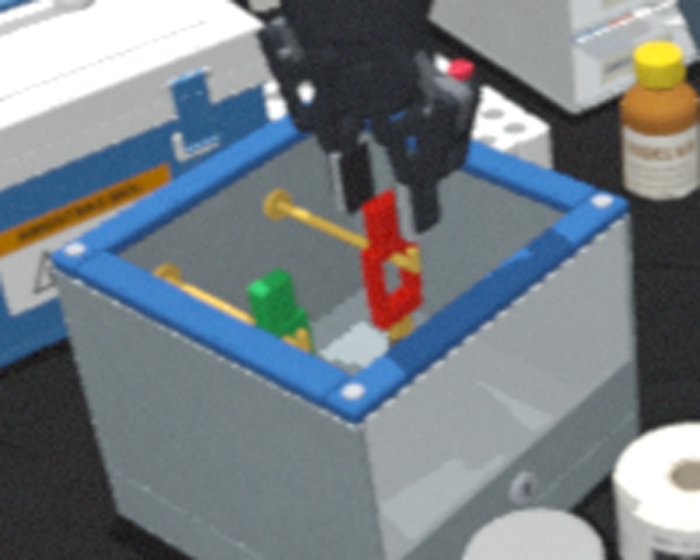

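The key hangs free between the open fingers, aligned like the green one. I'll withdraw straight up.

Emit:
{"name": "move_arm", "arguments": {
  "deltas": [38,-8,0,0,0,0,0,38,-20,0,0,0,0,0,38,-30,0,0,0,0,0,38,-35,0,0,0,0,0,38,-35,0,0,0,0,0,38,-30,0,0,0,0,0,38,0,0,0,0,0,0,38,0,0,0,0,0,0]
}}

```text
t: 17.75
tcp_pos: [0.5774, 0.1502, 0.3104]
tool_rot: [-0.085, 0.702, 0.084, 0.702]
force: [0.8, -0.1, -1.5]
finger_gap: 0.445
```

Run:
```python
from h import *
st()
s=snap('wrist','w15'); snap('top','t15'); s2=snap('scene','s15')
P=cloud(s);hsv=cv2.cvtColor(s['image'],cv2.COLOR_RGB2HSV)
red=((hsv[...,0]<8)|(hsv[...,0]>172))&(hsv[...,1]>150)&(abs(P[...,0]-.577)<.05)&(abs(P[...,1]-.15)<.05)
m=red&(P[...,2]>.155); r=cv2.minAreaRect(P[m][:,:2].astype(np.float32)); print(r,np.median(P[m],0).round(4))
im=cv2.imread('pics/s15.png')[170:330,120:320]; cv2.imwrite('pics/s15c.png',cv2.resize(im,None,fx=3.5,fy=3.5,interpolation=2))
# compare top before/after
a=pickle.load(open('pics/top0.pkl','rb'))['image'].astype(int);b=pickle.load(open('pics/t15.pkl','rb'))['image'].astype(int)
cv2.imwrite('pics/diff.png',np.clip(abs(a-b),0,255).astype(np.uint8))
```

```text
t 17.75 tcp [577.4 150.2 310.4] q [ 0.07  0.41  1.41 -0.    1.32 -0.17] gap 0.445 F [ 0.8 -0.1 -1.5]
tool x [ 0.001 -0.003 -1.   ] y [-0.237  0.971 -0.003] z [ 0.971  0.237 -0.   ]
((0.5760597586631775, 0.15256176888942719), (0.010209129191935062, 0.020739316940307617), 13.748048782348633) [0.5759 0.1539 0.1671]
```

View pics/w15.png

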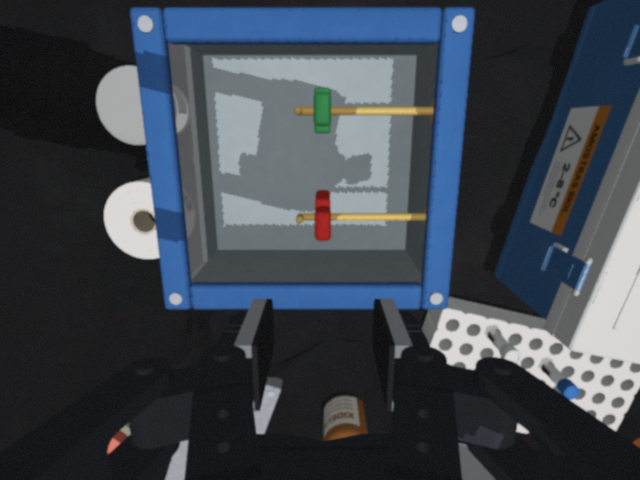

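View pics/s15c.png

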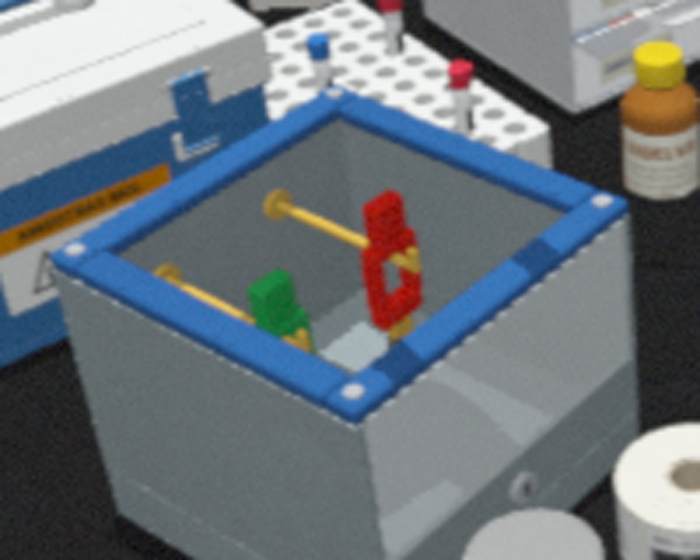

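View pics/t15.png

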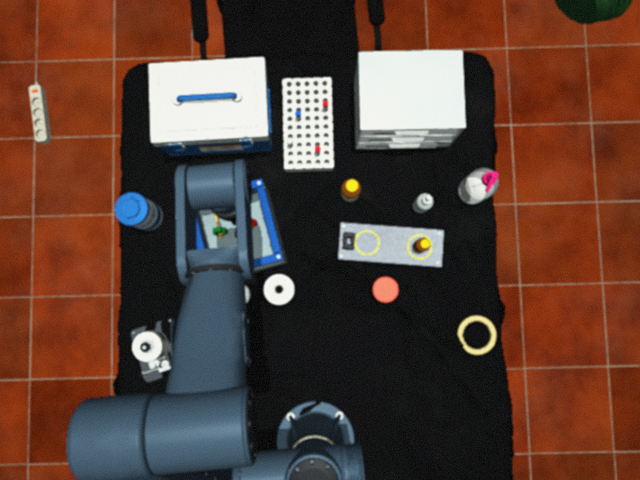

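The key hangs on the free hook at wrist pixel (323,215), centred at (0.576, 0.152) with its top at about 0.167 m. The bottle stands in the target ring at top-view pixel (421,245), and the bystanders look unchanged. I'll hand in.

Run:
```python
from h import *
print(job.sign_off())
```

```text
the job is handed in; nothing more can be done
None
```

I slid the small brown bottle along the board from its start ring into the empty ring and let go. Then I drew the red key out of its stand, took it in through the cabinet's top and hung it by its eye on the free hook. The job was handed in at about 18 s of robot time.

- **Bottle:** my last measurement put its cap within about 1.5 mm of the target ring's centre, at its upright height (0.119 m). The final top picture shows it still standing there.
- **Key:** it hangs within about 1 mm of the hook's origin, lined up with the hook. Its top read 0.167 m, and my hook measurement predicts about 0.167 m. It stayed hanging after the gripper withdrew.
- **Contact:** the wrist forces I read stayed under about 7 N. The only contact I felt at the cabinet was 2.6 N as the eye settled on the free hook.
- **Differences from plan:** I gripped the key's tab about 4 mm higher and 3 mm off-centre because I corrected against a reading taken before the arm had settled. I allowed for this when hanging the key, and it also kept the fingertips clear of the hook's end.
- **Not fully checked:** the other things on the desk looked unmoved in the last pictures, but I judged that by eye. I made a before-and-after difference image but didn't look at it. In the last top picture the arm partly hid the white cup, but it was visible in the wrist view.

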